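# Seat the yellow-banded drive hub in the V-block

## Robot

A 6-joint arm with a two-finger parallel gripper is mounted at the origin on the work surface. World frame = base frame: x ahead of the robot, y to its left, z up, the work surface at z = 0. Lengths are in m, angles in rad, forces in N, time in s.
With the tool pointing down it reaches from about 0.35 to 0.975 m from the base axis. Payload 7.1 kg.
Tool frame: the origin (TCP) lies midway between the tips of the shut fingers; the grasp point (between the pads) lies 19 mm behind it; z points along the fingers, x is the direction in which the jaws open and shut, and the axes are right-handed (so a half turn about z gives the same grasp; the last joint's range is limited). The gripper opens to 88 mm and grips with 3 to 60 N. Pads are 20 mm wide; open, the fingers measure 115 mm over their backs; the gripper's body (75 mm by 178 mm) begins 61 mm behind the grasp point.
Start: joints at [1.147, 0.423, 1.63, -0, 1.089, -0.019], TCP at [0.246, 0.574, 0.203] pointing down, gripper open.
Joint ranges: [-3, 3], [-0.9, 2.11], [0.09, 2.58], [-1.31, 4.45], [0.11, 2.69], [-2.54, 2.54]. Speed limits (rad/s): [2.39, 2.39, 3.01, 3.14, 3.14, 3.14].

## Interface

Orientations are given as a unit quaternion [w, x, y, z].
In Python, from station import move_pose, movel, movej, command_gripper, wait, inverse_kinematics, read_camera, camera_info, MotionError, job_done, get_time, get_joint_pos, get_qvel, get_effort, get_tcp_pos, get_ee_rot, get_ft_force, get_ft_torque, get_grip_width gives the robot as it stands. Calls block until the motion is done:
- move_pose(position, orientation): joint-space move of the TCP to a pose.
- movel(position, frame=None, v=0.15, until_force=None): straight line of the TCP; frame=None keeps the orientation; v is the mean speed in m/s. With until_force (N) it stops when the force on the tool has changed by that much, and returns True; else False.
- movej(angles): joint-space move.
- command_gripper(opening): opening from 0.0 (shut) to 1.0 (fully open); the grip force is fixed at half the most; returns when the fingers have stopped.
- wait(seconds).
- inverse_kinematics(position, orientation): joint angles nearest the present ones, or None.
- read_camera(name): name is "side" or "top" or "wrist"; returns the picture (480x640x3 uint8, red, green, blue); there is no depth.
- camera_info(name): a dict with "intrinsics" (3x3 intrinsics, pixels), "T" (4x4, takes a point from camera to world coordinates); the wrist camera has in their place "tool_from_camera" (4x4, takes a point from camera to tool coordinates, whose origin is the TCP and whose axes are the tool frame's). Camera axes: x right, y up, looking along -z (the intrinsics and any distortion apply to the point x, -y, -z); pixel columns grow to the right and rows downward; lengths in m; the calibration is good to about 2 mm. A picture is of the moment at which its call begins: read the wrist's pose just before it. camera_info takes no time and is no camera call.
A pose or a line that the arm cannot do raises MotionError and nothing moves.
- job_done(): hands the job in, once; it reports no verdict.
Readings, each from a call of its own:
- get_time(): time.
- get_joint_pos(): joint angles.
- get_qvel(): joint speeds.
- get_effort(): joint torques, N m.
- get_tcp_pos(): TCP position.
- get_ee_rot(): TCP orientation.
- get_ft_force(): force on the tool from outside, world axes, zero at the start.
- get_ft_torque(): the same for the moment, N m.
- get_grip_width(): opening from 0.0 (shut) to 1.0 (fully open).
Only numpy, scipy, OpenCV 4.12 (cv2) and the standard library are available. Lean on these libraries where they do the work, as an engineer would, in place of code of your own. Each camera call takes 0.05 s, during which the arm holds its last target. There are 200 camera calls.

## Task

The yellow-banded drive hub of the linking machine is next to be checked: slide it along the bench into the open mouth of the V-block and press it home, so that it settles centred against both faces of the V. Keep it standing on the bench all the way rather than lifting it, leave the blue and red hubs where they are, and let go of it at the end.

Things in the scene. Friction and masses are not known exactly. Their poses are not given: they have to be found in the camera images.
- yellow_hub: The hub to seat: loose upright aluminium cylinder, 60 mm diameter, 44 mm high, yellow band round its side and yellow top; on top a bare central boss 28 mm diameter, 14 mm high (58 mm in all). 0.25 to 0.5 kg. Origin: centre of its underside (z = 0 on the bench); z along its axis, its yaw does not matter.
- vblock: V-block fixed to the bench: two upright dark steel faces, 45 mm high, 60 mm long, at 90 degrees (mouth 85 mm), before a cream block as high. Origin: on the bench where a seated hub's axis stands, on the V's centre line, 42 mm before its corner. +x points along the centre line into the V (the way to push), z up. Bare bench in the V. Block and lugs reach 94 mm in +x, 66 mm to each side.
- blue_hub: Bystander: loose hub of the same shape, size and weight with a blue band and top; leave it alone. Origin: centre of its underside.
- red_hub: Bystander: loose hub of the same shape, size and weight with a red band and top; leave it alone. Origin: centre of its underside.
Not all that is in view belongs to the job. What is shaped like the yellow_hub but green is not meant. Several things look just like the vblock: the one meant starts farthest to the robot's left.

How it is judged:
By the outcome, as a careful person would: the job done as asked, in the order asked, and still so for the second after the job is handed in, with the robot touching nothing.
It also fails if it takes over 48 s, if anything falls off the work surface, if the arm or the gripper's body presses on something with over 40 N, if the wrist force passes 120 N, or if a joint passes its speed limit or range.

## Working session

There is one attempt and no reset: what is moved stays moved. The work goes in short steps, each a Python script; the robot and the scene stay as the last script left them, time stands still between calls to the robot, and variables do not carry over. Pictures are saved under pics/ and viewed, about 8 in all and at most 12, crops included, and the job is handed in when it is done.

```bash
mkdir -p pics; ls; python3 - <<'E'
from station import *
import cv2,numpy as np
np.set_printoptions(precision=4,suppress=True)
for n in ("top","side"):
    im=read_camera(n); cv2.imwrite(f"pics/{n}0.png",im[:,:,::-1])
    print(n,camera_info(n))
print(camera_info("wrist"),get_time(),get_ee_rot())
E
```

```text
pics
top {'intrinsics': array([[547.5757,   0.    , 313.1993],
       [  0.    , 547.5757, 248.979 ],
       [  0.    ,   0.    ,   1.    ]]), 'T': array([[-0.0228,  0.9941, -0.1064,  0.4851],
       [-0.9993, -0.0259, -0.0284, -0.0133],
       [-0.031 ,  0.1057,  0.9939,  0.9988],
       [ 0.    ,  0.    ,  0.    ,  1.    ]])}
side {'intrinsics': array([[508.1555,   0.    , 324.1455],
       [  0.    , 508.1555, 246.4064],
       [  0.    ,   0.    ,   1.    ]]), 'T': array([[-0.9993,  0.0222, -0.0313,  0.5713],
       [-0.0384, -0.6151,  0.7875,  0.7643],
       [-0.0017,  0.7881,  0.6155,  0.6371],
       [ 0.    ,  0.    ,  0.    ,  1.    ]])}
{'intrinsics': array([[421.7402,   0.    , 313.4819],
       [  0.    , 421.7402, 248.7803],
       [  0.    ,   0.    ,   1.    ]]), 'tool_from_camera': array([[ 1.    , -0.0004, -0.0006, -0.0003],
       [-0.0005, -0.9688, -0.248 , -0.0682],
       [-0.0005,  0.248 , -0.9688, -0.1827],
       [ 0.    ,  0.    ,  0.    ,  1.    ]])} 0.1 [ 0.0004  0.8348  0.5505 -0.0006]
```

View pics/top0.png

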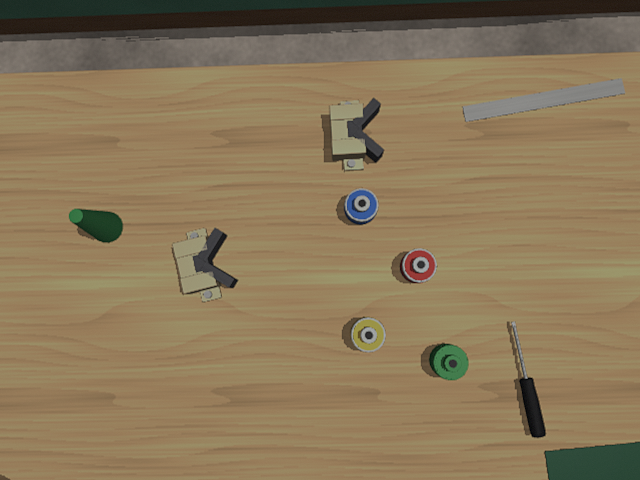

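View pics/side0.png

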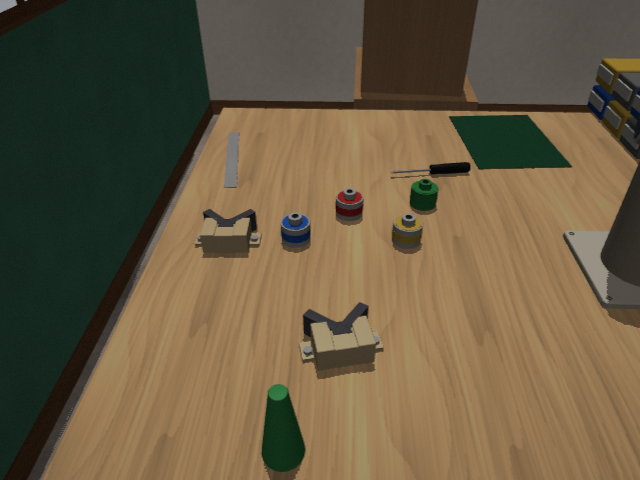

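The top view shows yellow hub candidates: yellow at (368,335), green decoy at (450,362), blue at (361,206) and red at (419,265). Image left is +y. V-blocks are at (205,265), which is farthest left and the one meant, and at (355,130), a look-alike. In the side view the yellow hub is at (407,232) and the chosen V-block at (340,335).

```bash
cat > h.py <<'E'
from station import *
import cv2,numpy as np
np.set_printoptions(precision=4,suppress=True)
def Rq(q):
    from scipy.spatial.transform import Rotation as R
    return R.from_quat([q[1],q[2],q[3],q[0]]).as_matrix()
def down(yaw):  # tool z down, tool x at angle yaw in world
    return np.array([0,np.cos(yaw/2),np.sin(yaw/2),0])
def wristT():
    T=np.eye(4);T[:3,:3]=Rq(get_ee_rot());T[:3,3]=get_tcp_pos()
    return T@camera_info("wrist")["tool_from_camera"]
def ray(K,T,p):
    d=np.linalg.inv(K)@[p[0],p[1],1]; d=T[:3,:3]@(d*[1,-1,-1]); return T[:3,3],d/np.linalg.norm(d)
def onz(K,T,p,z):
    o,d=ray(K,T,p); return o+d*(z-o[2])/d[2]
def tri(a,b):
    (o1,d1),(o2,d2)=a,b
    s=np.linalg.lstsq(np.c_[d1,-d2],o2-o1,rcond=None)[0]
    A,B=o1+s[0]*d1,o2+s[1]*d2; return (A+B)/2,np.linalg.norm(A-B)
def mask(im,lo,hi):
    return cv2.inRange(cv2.cvtColor(im,cv2.COLOR_RGB2HSV),np.array(lo),np.array(hi))
def blobs(m,amin=80):
    c,_=cv2.findContours(m,cv2.RETR_EXTERNAL,cv2.CHAIN_APPROX_NONE)
    return sorted([x for x in c if cv2.contourArea(x)>amin],key=cv2.contourArea,reverse=True)
E
python3 - <<'E'
from h import *
I={n:cv2.imread(f"pics/{n}0.png")[:,:,::-1].copy() for n in("top","side")}
C={n:camera_info(n) for n in I}
t=I["top"][290:380,320:420]; s=I["side"][195:260,370:450]
for n,(y,y2,x,x2) in {"top":(305,365,335,400),"side":(200,255,380,435)}.items():
    m=np.zeros((480,640),np.uint8); m[y:y2,x:x2]=mask(I[n],(22,140,60),(32,255,255))[y:y2,x:x2]
    for c in blobs(m,30): print(n,cv2.boundingRect(c),cv2.contourArea(c),cv2.fitEllipse(c))
K,T=C["top"]["intrinsics"],C["top"]["T"]
print("yellow z.044",onz(K,T,(369,335),.044),"boss .058",onz(K,T,(369,336),.058))
print("tri boss",tri(ray(K,T,(369,336)),ray(C["side"]["intrinsics"],C["side"]["T"],(408,217))))
for p in [(205,262),(220,231),(235,285)]: print("V",onz(K,T,p,.045))
print("blue",onz(K,T,(362,204),.058),"red",onz(K,T,(421,265),.058))
a=cv2.resize(I["top"][205:385,160:400],None,fx=3.3,fy=3.3,interpolation=cv2.INTER_CUBIC)
cv2.imwrite("pics/crop.png",a[:,:,::-1])
E
```

```text
top (354, 320, 29, 30) 637.0 ((367.8079528808594, 334.4823913574219), (28.258386611938477, 28.843994140625), 166.97454833984375)
side (392, 231, 29, 13) 112.5 ((406.01702880859375, 235.15235900878906), (14.42566967010498, 24.8144474029541), 99.6888656616211)
side (399, 218, 22, 12) 64.5 ((410.0615234375, 223.51629638671875), (9.89383602142334, 19.919940948486328), 83.07819366455078)
yellow z.044 [ 0.4361 -0.0786  0.044 ] boss .058 [ 0.4352 -0.0776  0.058 ]
tri boss (array([ 0.4361, -0.0777,  0.0581]), np.float64(0.0018685644633524108))
V [0.5692 0.2048 0.045 ]
V [0.6235 0.1781 0.045 ]
V [0.5275 0.1521 0.045 ]
blue [ 0.6623 -0.0731  0.058 ] red [ 0.5535 -0.1704  0.058 ]
```

View pics/crop.png

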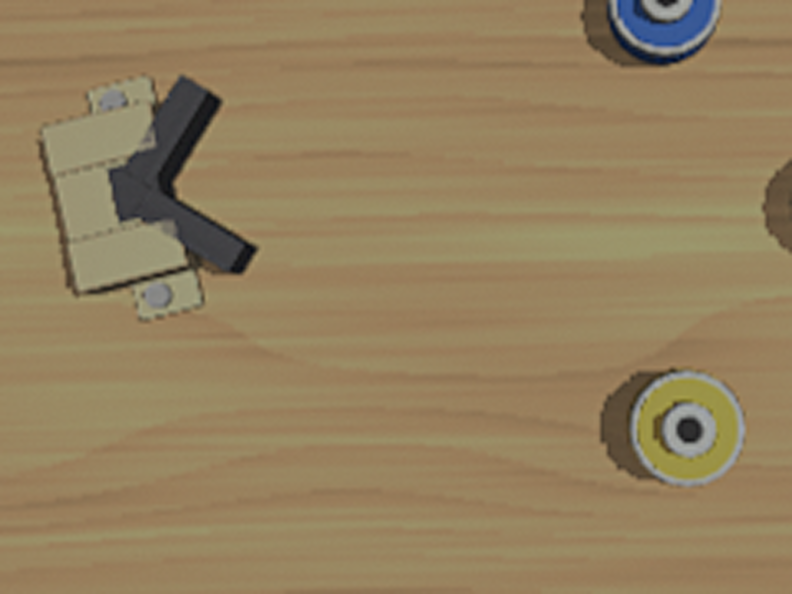

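Crop check: the yellow hub is confirmed, and the chosen V-block's mouth faces right, with its inner corner at about (208.5,261.7) and tips at about (226,234) and (238,281). The boss triangulates to z = 0.058, as it should. Next, one close look at the V from the wrist, then one at the hub.

```bash
python3 - <<'E'
from h import *
c=camera_info("top");K,T=c["intrinsics"],c["T"]
P=[onz(K,T,p,.045)[:2] for p in [(208.5,261.7),(226,234.4),(237.9,280.8)]]
print(P,[np.linalg.norm(P[i]-P[j]) for i,j in((0,1),(0,2),(1,2))])
u=lambda v:v/np.linalg.norm(v)
ax=-u(u(P[1]-P[0])+u(P[2]-P[0])); psi=np.arctan2(ax[1],ax[0]); O=P[0]-.042*ax
print("psi",psi,"O",O)
yaw=psi-np.pi; q=down(yaw)
move_pose([O[0],O[1],.22],q)
W=wristT(); cv2.imwrite("pics/w_v.png",read_camera("wrist")[:,:,::-1]); np.save("wv.npy",W)
move_pose([.436,-.078,.16],q)
W=wristT(); cv2.imwrite("pics/w_y.png",read_camera("wrist")[:,:,::-1]); np.save("wy.npy",W)
print(get_time(),get_joint_pos(),get_tcp_pos())
E
```

```text
[array([0.5696, 0.1986]), array([0.6172, 0.1674]), array([0.5348, 0.147 ])] [np.float64(0.05692156042078263), np.float64(0.062310305858573174), np.float64(0.08493111253004362)]
psi 1.7693146708731968 O [0.5779 0.1575]
3.2167 [-0.2022  0.2199  2.0515  0.0002  0.8687  1.1688] [ 0.4374 -0.0775  0.1605]
```

View pics/w_v.png

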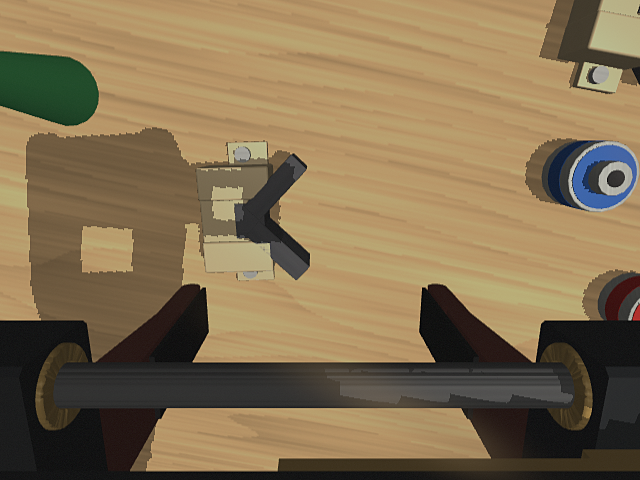

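View pics/w_y.png

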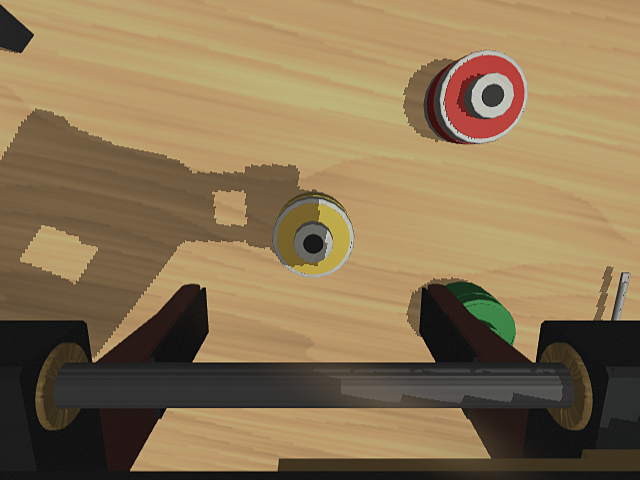

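Wrist views: the V's inner corner is near (265,217), with tips near (306,165) and (309,257). The yellow boss is at (314,243), clear of the red and green hubs. I'll zoom on the V and compute.

```bash
python3 - <<'E'
from h import *
a=cv2.imread("pics/w_v.png")[130:295,185:325]
cv2.imwrite("pics/w_vz.png",cv2.resize(a,None,fx=3.6,fy=3.6,interpolation=cv2.INTER_CUBIC))
K=camera_info("wrist")["intrinsics"];W=np.load("wy.npy")
im=cv2.imread("pics/w_y.png")[:,:,::-1].copy()
m=mask(im,(20,120,40),(34,255,255)); m[:180]=0;m[290:]=0;m[:,:260]=0;m[:,370:]=0
m2=cv2.inRange(im,(0,0,0),(60,60,60)); m2[:225]=0;m2[262:]=0;m2[:,:295]=0;m2[:,335:]=0
b=cv2.minEnclosingCircle(blobs(m2,50)[0]); print("bore",b)
c=camera_info("top")
print("boss",onz(K,W,b[0],.058), "tri",tri(ray(K,W,b[0]),ray(c["intrinsics"],c["T"],(369,335.5))))
E
```

```text
bore ((312.77777099609375, 243.5), 9.892271041870117)
boss [ 0.4348 -0.0774  0.058 ] tri (array([ 0.4364, -0.0771,  0.0645]), np.float64(0.00010721049794757992))
```

View pics/w_vz.png

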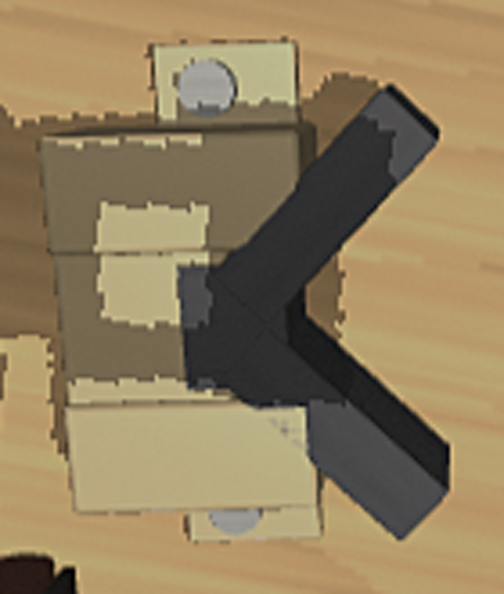

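Zoomed V (wrist pixels): corner (264.7,216.4), tips (306.1,168.1) and (310,266.1). Next I compute the V, grip the boss and slide the hub to the mouth.

```bash
python3 - <<'E'
from h import *
K=camera_info("wrist")["intrinsics"];W=np.load("wv.npy");c=camera_info("top")
px=[(264.7,216.4),(306.1,168.1),(310,266.1)]; pt=[(208.5,261.7),(226,234.4),(237.9,280.8)]
u=lambda v:v/np.linalg.norm(v)
for a,b in zip(px,pt): print("tri",*tri(ray(K,W,a),ray(c["intrinsics"],c["T"],b)))
P=[onz(K,W,p,.045)[:2] for p in px]
print(P,[np.linalg.norm(P[i]-P[j]) for i,j in((0,1),(0,2),(1,2))])
ax=-u(u(P[1]-P[0])+u(P[2]-P[0])); psi=np.arctan2(ax[1],ax[0]); O=P[0]-.042*ax
print("wrist psi",psi,"O",O)
psi=(psi+1.7693)/2; O=(O+[.5779,.1575])/2; ax=np.array([np.cos(psi),np.sin(psi)])
np.savez("v.npz",psi=psi,O=O,ax=ax); print(psi,O)
q=down(psi-np.pi)
h=[.4354,-.0775]
movel([*h,.10],q,v=.15); print(movel([*h,.049],None,v=.06,until_force=8)); wait(.2)
print(get_tcp_pos(),get_ft_force())
command_gripper(0); print("w",get_grip_width(),get_tcp_pos(),get_ft_force(),get_time())
E
```

```text
tri [0.5707 0.2013 0.0329] 7.914310148445346e-05
tri [0.6195 0.1726 0.0223] 0.0024199207921220167
tri [0.5344 0.151  0.0316] 0.00412332187933733
[array([0.5731, 0.2003]), array([0.6201, 0.1734]), array([0.5372, 0.1534])] [np.float64(0.05421890845602189), np.float64(0.05902518427967906), np.float64(0.08533821274466241)]
wrist psi 1.7702447170145768 O [0.5814 0.1591]
1.7697723585072884 [0.5796 0.1583]
False
[ 0.4357 -0.0776  0.0493] [-0.1382  0.066   0.9658]
w 0.007995372184103676 [ 0.4354 -0.0775  0.049 ] [-0.6285  0.6967  0.2365] 6.3083
```

The gripper shut to nothing, so the boss is not in it. Looking.

```bash
python3 - <<'E'
from h import *
w=read_camera("wrist");s=read_camera("side");t=read_camera("top")
a=np.zeros((560,800,3),np.uint8)
a[:300,:400]=cv2.resize(w,(400,300))
a[:300,400:]=cv2.resize(s[150:300,320:520],(400,300))
a[300:560,:400]=cv2.resize(t[270:400,280:480],(400,260))
cv2.imwrite("pics/miss.png",a[:,:,::-1]);print(get_tcp_pos(),get_ee_rot(),get_grip_width())
E
```

```text
[ 0.4354 -0.0775  0.049 ] [-0.      0.7739 -0.6334  0.    ] 0.002138028664874349
```

View pics/miss.png

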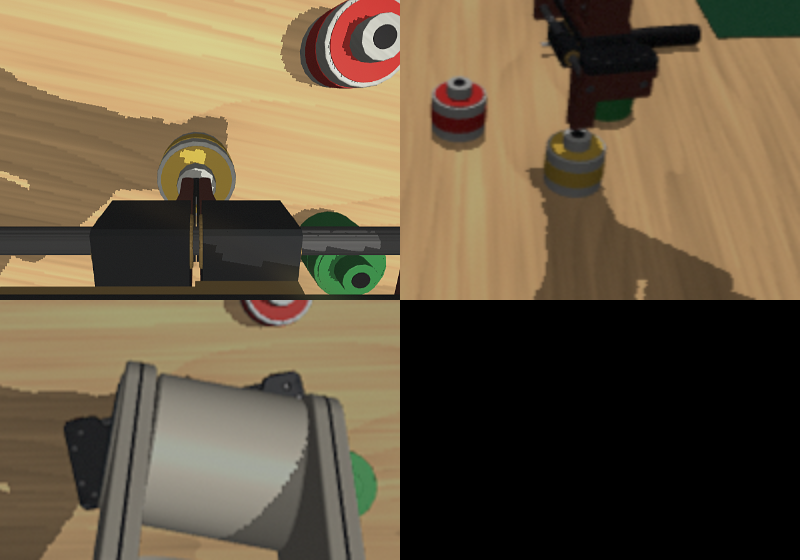

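The fingers are shut and the boss is just beside or behind their tips, so it slipped out. I'll back off, open, and remeasure the hub from two settled wrist poses.

```bash
cat >> h.py <<'E'
def bore():
    """yellow hub's bore in a settled wrist picture: (ray, px)"""
    wait(.3); K=camera_info("wrist")["intrinsics"];W=wristT(); im=read_camera("wrist")
    m=mask(im,(20,110,40),(34,255,255)); m=cv2.morphologyEx(m,cv2.MORPH_OPEN,np.ones((3,3)))
    b=[x for x in blobs(m,150)]; hull=cv2.convexHull(np.vstack([x for x in b if np.linalg.norm(x.mean((0,1))-b[0].mean((0,1)))<60]))
    z=np.zeros(m.shape,np.uint8); cv2.fillPoly(z,[hull],255)
    d=cv2.bitwise_and(z,cv2.inRange(im,(0,0,0),(62,62,62)))
    bb=max(blobs(d,30),key=lambda x:cv2.contourArea(x)/cv2.minEnclosingCircle(x)[1]**2)
    c,r=cv2.minEnclosingCircle(bb)
    return ray(K,W,c),np.array([*c,r]),onz(K,W,c,.058),im
E
python3 - <<'E'
from h import *
p=get_tcp_pos(); movel([p[0],p[1],.15]); command_gripper(1.0)
A=bore(); movel([p[0]-.0,p[1]+.07,.15]); B=bore()
print(A[1],A[2],B[1],B[2],tri(A[0],B[0]),get_time(),get_tcp_pos())
c=lambda x:x[3][150:450,:400]
for x,n in((A,0),(B,1)): cv2.circle(x[3],tuple(int(i) for i in x[1][:2]),int(x[1][2]),(255,0,255),1)
cv2.imwrite("pics/ab.png",np.hstack([cv2.resize(A[3],(400,300)),cv2.resize(B[3],(400,300))])[:,:,::-1])
E
```

```text
[313.75   244.5     10.3593] [ 0.4347 -0.0775  0.058 ] [414.5    264.       9.9625] [ 0.4349 -0.0777  0.058 ] (array([ 0.435 , -0.0774,  0.059 ]), np.float64(0.00017240884365467984)) 9.975 [ 0.4354 -0.0079  0.15  ]
```

View pics/ab.png

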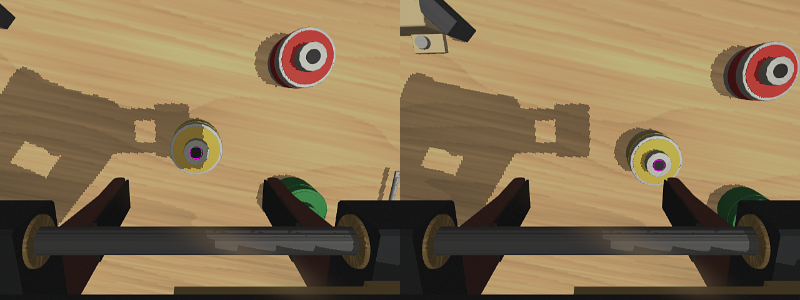

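The hub stands unmoved at (0.435,-0.0775), boss at z = 0.059. The fingertip pixels (row ~288, 214 px apart for 88 mm) put the real tips about 17–20 mm short of the nominal TCP, so I closed above the boss. I'll find the hub's top by touch with a half-open gripper, rise 2 mm and grip.

```bash
python3 - <<'E'
from h import *
h=[.435,-.0775]
movel([*h,.075],v=.2); command_gripper(.5); wait(.1)
hit=movel([*h,.022],v=.025,until_force=4); p=get_tcp_pos(); print(hit,p,get_ft_force())
movel([*h,p[2]+.003],v=.03); 
command_gripper(0); wait(.1); print("w",get_grip_width()*88,get_tcp_pos(),get_ft_force(),get_time())
E
```

```text
True [ 0.435  -0.0775  0.0244] [-0.1474  0.1619  6.2162]
w 27.495899689755372 [ 0.435  -0.0775  0.0273] [ 0.825  -0.842  -2.0053] 14.175
```

The hub's top was felt at TCP z = 0.0244, so the tips are 19.6 mm short of the TCP. The boss is gripped at 27.5 mm. Now I slide it to the V's axis and in until contact.

```bash
python3 - <<'E'
from h import *
v=np.load("v.npz");O,ax=v["O"],v["ax"]; z=.0273
a=O-.085*ax; print(movel([*a,z],v=.08,until_force=15),get_tcp_pos(),get_ft_force(),get_grip_width()*88)
b=O-.012*ax; print(movel([*b,z],v=.05,until_force=12),get_tcp_pos(),get_ft_force())
wait(.1);b=O+.012*ax; print(movel([*b,z],v=.015,until_force=10));p=get_tcp_pos();f=get_ft_force()
d=p[:2]-O; n=np.array([-ax[1],ax[0]])
print(p,"along",d@ax,"lat",d@n,"F along",f[:2]@ax,"lat",f[:2]@n,get_grip_width()*88,get_time())
E
```

```text
True [ 0.4909 -0.0248  0.0273] [-0.0235  0.3129 -0.8633] 27.027181027669187
True [ 0.4897 -0.0234  0.0273] [-0.3811 -1.0819  3.7132]
True
[0.572  0.1531 0.0273] along -0.003625399819387285 lat 0.008574455177595131 F along -2.208508335484061 lat -1.0245224532719657 27.245507204273807 27.1333
```

```bash
python3 - <<'E'
from h import *
v=np.load("v.npz");O,ax=v["O"],v["ax"]; z=.0273;n=np.array([-ax[1],ax[0]])
def rep(r):
    p=get_tcp_pos();f=get_ft_force();d=p[:2]-O;print(r,p,"along %.4f lat %.4f Fa %.1f Fl %.1f t %.2f"%(d@ax,d@n,f[:2]@ax,f[:2]@n,get_time()))
rep(movel([*(O-.012*ax),z],v=.03)); wait(.1); rep(0)
rep(movel([*(O+.012*ax),z],v=.02,until_force=15)); wait(.1);rep(0)
W=wristT(); np.save("wc.npy",W); cv2.imwrite("pics/c.png",read_camera("wrist")[:,:,::-1])
E
```

```text
False [0.582  0.1467 0.0273] along -0.0119 lat 0.0000 Fa 1.9 Fl 1.7 t 27.70
0 [0.582  0.1467 0.0272] along -0.0119 lat 0.0000 Fa 1.3 Fl 2.0 t 27.80
True [0.5787 0.1626 0.0274] along 0.0044 lat 0.0001 Fa -2.6 Fl 0.4 t 28.64
0 [0.5787 0.1626 0.0274] along 0.0043 lat 0.0000 Fa -1.6 Fl 1.0 t 28.74
```

View pics/c.png

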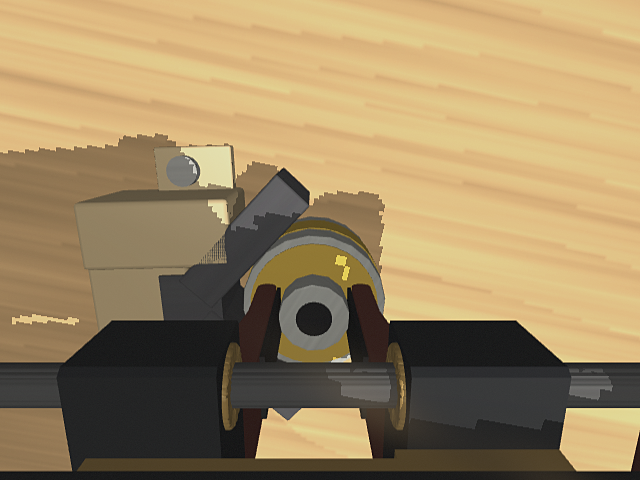

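The picture shows the hub inside the V with its upper-left side against the face, and the boss between the fingers at (314,318). Now I release and press it home from behind with shut fingers, free to centre itself.

```bash
python3 - <<'E'
from h import *
v=np.load("v.npz");O,ax=v["O"],v["ax"];n=np.array([-ax[1],ax[0]])
def rep(r):
    p=get_tcp_pos();f=get_ft_force();d=p[:2]-O;print(r,p,"along %.4f lat %.4f Fa %.1f Fl %.1f t %.2f"%(d@ax,d@n,f[:2]@ax,f[:2]@n,get_time()))
p=get_tcp_pos(); command_gripper(.6); movel([p[0],p[1],.08],v=.15)
b=bore()[2]; d=b[:2]-O; print("hub",b,"along",d@ax,"lat",d@n)
s=O-.08*ax; movel([*s,.08],v=.2); command_gripper(0); movel([*s,.004],v=.12); wait(.1); rep("down")
movel([*(O-.045*ax),.004],v=.05,until_force=12); rep("near")
rep(movel([*(O-.02*ax),.004],v=.015,until_force=20))
E
```

```text
hub [0.5785 0.1626 0.058 ] along 0.0044587341883241 lat 0.0002898175269076546
down [0.5962 0.08   0.0049] along -0.0801 lat -0.0008 Fa -0.2 Fl -0.3 t 32.61
near [0.5885 0.1142 0.004 ] along -0.0450 lat 0.0000 Fa 0.4 Fl -0.4 t 33.46
True [0.5849 0.124  0.0038] along -0.0347 lat 0.0016 Fa -2.4 Fl -0.4 t 34.39
```

```bash
python3 - <<'E'
from h import *
v=np.load("v.npz");O,ax=v["O"],v["ax"];n=np.array([-ax[1],ax[0]])
wait(.2); f=get_ft_force(); print("F",f[:2]@ax,f[:2]@n)
movel([*(O-.075*ax),.004],v=.1); movel([*(O-.075*ax),.09],v=.2); movel([*(O-.02*ax),.12],v=.2)
r=bore(); d=r[2][:2]-O; print("hub",r[1],r[2],"along",d@ax,"lat",d@n,get_time()); np.save("wf.npy",wristT())
cv2.imwrite("pics/f.png",cv2.resize(r[3][100:400,120:520],(800,600),interpolation=cv2.INTER_CUBIC)[:,:,::-1])
E
```

```text
F -3.319148628863358 -1.1817066114085255
hub [269.4322 255.4153  11.5196] [0.5777 0.1634 0.058 ] along 0.005393744464763517 lat 0.0009011799937151793 36.55
```

View pics/f.png

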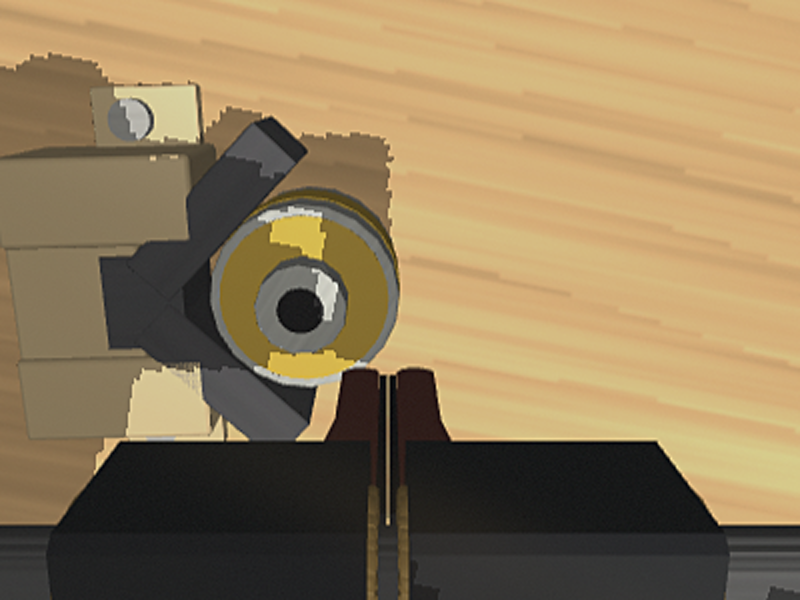

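The hub sits in the V, bore at crop (300,310), with the rim looking tangent to both faces. The clock is stopped, so I'll check the gap to each face numerically in the z ≈ 0.0445 plane, from this picture.

```bash
python3 - <<'E'
from h import *
K=camera_info("wrist")["intrinsics"];W=np.load("wf.npy")
im=cv2.imread("pics/f.png")
f=lambda p,z:onz(K,W,(120+p[0]/2,100+p[1]/2),z)[:2]
c=f((300,310),.058)
up=[f((305,152),.045),f((245,217),.045)]; lo=[f((310,423),.045),f((262,381),.045)]
for n,(a,b) in(("up",up),("lo",lo)):
    t=(b-a)/np.linalg.norm(b-a); print(n,"angle",np.degrees(np.arctan2(t[1],t[0])),"dist",abs(np.cross(t,c-a)))
a=im[60:460,90:420]; cv2.imwrite("pics/g.png",cv2.convertScaleAbs(cv2.resize(a,(660,600),fx=0,fy=0,interpolation=cv2.INTER_CUBIC)if 0 else cv2.resize(a,(495,600),interpolation=cv2.INTER_CUBIC),alpha=2.2,beta=20))
E
```

```text
up angle 147.86272607817523 dist 0.030518636283414006
lo angle 57.58976375255866 dist 0.029535932195222766<stdin>:8: DeprecationWarning: Arrays of 2-dimensional vectors are deprecated. Use arrays of 3-dimensional vectors instead. (deprecated in NumPy 2.0)
```

View pics/g.png

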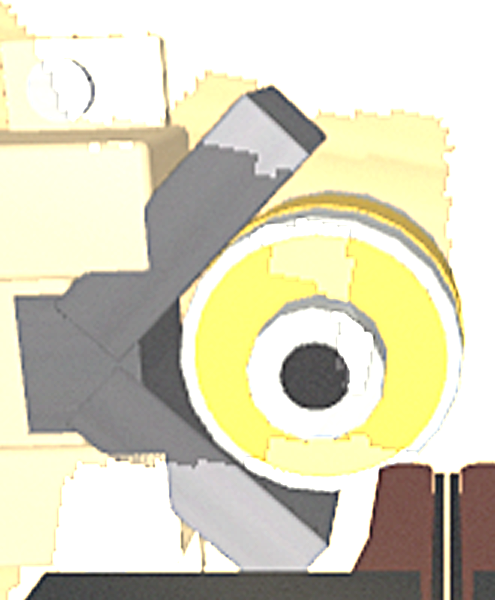

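Distances from the hub axis to the two faces are 30.5 and 29.5 mm (30 expected), so it touches both within error. Time allows one firmer press along the axis, then I retreat, look and hand in.

```bash
python3 - <<'E'
from h import *
v=np.load("v.npz");O,ax=v["O"],v["ax"];n=np.array([-ax[1],ax[0]])
g=lambda a:O+a*ax+.001*n
def rep(r):
    p=get_tcp_pos();f=get_ft_force();d=p[:2]-O;print(r,p,"along %.4f lat %.4f Fa %.1f Fl %.1f t %.2f"%(d@ax,d@n,f[:2]@ax,f[:2]@n,get_time()))
movel([*g(-.07),.09],v=.2); movel([*g(-.07),.006],v=.15)
movel([*g(-.04),.006],v=.06)
rep(movel([*g(-.02),.006],v=.02,until_force=28))
movel([*g(-.075),.006],v=.12); movel([*g(-.075),.10],v=.2); movel([*g(-.02),.12],v=.2)
r=bore(); d=r[2][:2]-O; print("hub",r[1],r[2],"along",d@ax,"lat",d@n,get_time())
cv2.imwrite("pics/end.png",cv2.resize(r[3][100:400,120:520],(800,600))[:,:,::-1])
t=read_camera("top")
for nme,lo,hi,z in(("blue",(105,120,60),(125,255,255),(170,240,330,395)),("red",(0,150,60),(6,255,255),(235,300,385,450))):
    e=[]
    for im in(cv2.imread("pics/top0.png")[:,:,::-1].copy(),t):
        m=np.zeros((480,640),np.uint8); m[z[0]:z[1],z[2]:z[3]]=mask(im,lo,hi)[z[0]:z[1],z[2]:z[3]]
        b=blobs(m); e.append(cv2.minEnclosingCircle(b[0])[0] if b else None)
    print(nme,e)
E
```

```text
True [0.5855 0.124  0.006 ] along -0.0348 lat 0.0010 Fa -3.9 Fl -0.3 t 38.92
hub [268.9137 253.3436  11.4145] [0.5779 0.1634 0.058 ] along 0.005346031731745306 lat 0.0006487101206763239 40.8167
blue [(361.0909118652344, 204.18182373046875), (361.0909118652344, 204.18182373046875)]
red [(419.2272644042969, 264.5909118652344), (419.2272644042969, 264.5909118652344)]
```

The second, firmer press moved the hub less than 0.3 mm. It is home, the robot is clear of it, and the bystanders haven't moved.

```bash
python3 -c "
from station import *
print(get_time(),get_ft_force()); job_done()"
```

```text
40.8667 [-0.65194196  0.20437018 -0.41515617]
the job is handed in; nothing more can be done
```

The yellow hub is seated in the left-most V-block and the job is handed in, at 40.9 s of the 48 s allowed. I slid it along the bench by its boss, let go, and pressed it home twice from behind with the fingers shut.

**Last checks**
- **Seating:** After the first press, the hub's axis was 30.5 mm and 29.5 mm from the two faces (30 mm expected), so it touches both within what I can measure. The second, firmer press stopped at the same place and moved the hub by less than 0.3 mm.
- **Bystanders:** The blue and red hubs are at the same pixels as at the start.
- **Robot:** The gripper is clear of the hub and the wrist force is about zero.

**What failed or disagreed**
- **Missed grasp:** The first grip closed above the boss without touching it. By touch, the fingertips are about 20 mm short of the stated TCP. I corrected for this and gripped the boss at 27.5 mm.
- **V height:** Triangulating the V between the top and wrist cameras gave 22–33 mm instead of 45 mm. The likely cause is a wrist picture taken before the arm had settled.
- **V position:** The hub came to rest about 5 mm further in than my estimate of the V's position. I relied on contact and the close-up picture instead.
- **Early stops:** Force stops tripped early while sliding, so the hub first came in about 9 mm off the centre line. I moved it back onto the line before seating it.

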